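Bring the tape round on the bench carousel

TASK

Turn the round carousel on the workbench by pushing the pegs on its rim with the fingertips until the roll of tape stands at the front, right opposite the fixed steel pointer, and leave the carousel at rest there. Push gently: do not grip the carousel, do not touch, lift or shift any of the four things standing on its cork pads, and leave the other things on the bench where they are.

Things in the scene. Friction and masses are not known exactly. Their poses are not given: they have to be found in the camera images.
- carousel (a joint): turning angle of the carousel disc, rad: 0 at the start, grows counterclockwise seen from above; more than a full turn is free either way. Stiff enough to stay where it is left (about 1.3 N sideways at a peg turns it, no spring, no detents). The disc is plain plywood, 270 mm across, 18 mm thick, its top 40 mm above the bench; it stands on a smaller fixed foot
- centre (a point): point on the disc's vertical turning axis, at the height of the disc's top (40 mm above the bench)
- front (a point): fixed point at the front of the carousel, above the disc, 68 mm from the turning axis towards the pointer. The pointer is a steel arrow fixed on a plywood tongue that sticks out of the foot, roughly on the robot's side of the carousel, to 220 mm from the axis; it points at the axis and its top is 30 mm above the bench, lower than the disc's top
- peg0 (a point): centre of the top of finger peg 0: an upright round wooden peg fixed on the disc near its rim, 18 mm in diameter, rising 35 mm from the disc's top (40 to 75 mm above the bench), 123 mm from the turning axis; the six pegs stand 60 degrees apart
- peg1 (a point): the same for finger peg 1, 60 degrees counterclockwise from peg 0
- peg2 (a point): the same for finger peg 2, 120 degrees counterclockwise from peg 0
- peg3 (a point): the same for finger peg 3, 180 degrees counterclockwise from peg 0
- peg4 (a point): the same for finger peg 4, 240 degrees counterclockwise from peg 0
- peg5 (a point): the same for finger peg 5, 300 degrees counterclockwise from peg 0
- place0 (a point): centre of the top of cork pad 0 on the disc, 66 mm across, 68 mm from the turning axis, 42 mm above the bench; four pads 90 degrees apart carry the tape, the jar, the cork block and the tin, in any order
- place1 (a point): the same for cork pad 1, 90 degrees counterclockwise from pad 0
- place2 (a point): the same for cork pad 2, 180 degrees counterclockwise from pad 0
- place3 (a point): the same for cork pad 3, 270 degrees counterclockwise from pad 0
- tape: roll of cream paper tape lying flat, loose, on one of the pads: a ring 64 mm outside, 40 mm hole, 25 mm high; origin at the centre of its underside
- jar: small closed glass jar with steel lid, loose on a pad, 48 mm across, 55 mm high; origin at the centre of its underside
- cork_block: cork sanding block, loose on a pad, 50 x 32 x 28 mm high; origin at the centre of its underside
- tin: open steel cup, loose on a pad, 42 mm across, 45 mm high, a floor inside; origin at the centre of its underside
- panel: bystander: black loudspeaker front panel lying flat on the bench, 170 x 240 x 16 mm, with one large and one small round hole; origin at the centre of its underside
- screwdriver: bystander: grey-handled screwdriver, 190 mm long, lying on the bench; x along it, handle to -x
- wood_block: bystander: wooden block lying on the bench, 90 x 60 x 35 mm high; origin at the centre of its underside
- glue: bystander: white bottle standing on the bench, 56 mm across, 130 mm high; origin at the centre of its underside
- mug: bystander: white mug standing on the bench, 76 mm across, 85 mm high, handle to its +y; origin at the centre of its underside
There are look-alikes about, which are no part of the job. What is shaped like the jar but green is not meant.

How it is judged:
By the outcome, as a careful person would: the job done as asked, in the order asked, and still so for the second after the job is handed in, with the robot touching nothing.
It also fails if it takes over 61 s, if anything falls off the work surface, if the arm or the gripper's body presses on something with over 40 N, if the wrist force passes 120 N, or if a joint passes its speed limit or range.

ROBOT

A 6-joint arm with a two-finger parallel gripper is mounted at the origin on the work surface. World frame = base frame: x ahead of the robot, y to its left, z up, the work surface at z = 0. Lengths are in mm, angles in rad, forces in N, time in s.
With the tool pointing down it reaches from about 350 to 875 mm from the base axis. Payload 4.2 kg.
Tool frame: the origin (TCP) lies midway between the tips of the shut fingers; the grasp point (between the pads) lies 19 mm behind it; z points along the fingers, y is the direction in which the jaws open and shut (so a half turn about z gives the same grasp; the last joint's range is limited). The gripper opens to 85 mm and grips with 20 to 120 N. Pads are 22 mm wide; open, the fingers measure 114 mm over their backs; the gripper's body (76 mm by 85 mm) begins 54 mm behind the grasp point. The pads swing forward as they close: fully open they stand 13 mm farther back than shut.
Start: joints at [1.458, 0.385, 0.008, 0, -1.194, -0.259], TCP at [227.025, 582.288, 231.312] pointing down, gripper open.
Joint ranges: [-3.14, 3.14], [-1.21, 2.06], [-1.07, 1.41], [-3.16, 2.05], [-2.99, -0.16], [-3.1, 3.1]. Speed limits (rad/s): [2.79, 2.79, 3.14, 3.14, 3.14, 3.14].

INTERFACE

Orientations are given as a unit quaternion [x, y, z, w].
In Python, from bench import read_state, get_image, job_done, search_frame, regions_of gives the robot as it stands.
- The arm moves only by the tool servo_tool, never from a script. Its arguments are lists of equal length, an entry for each row: "turn": the turn, a rotation vector about the world's x, y, z in rad, a list of three; "dp": the shift along the world's x, y, z in m, a list of three; "fingers": the finger opening in m, from 0 to 0.0854. In form: {"turn": [[rx, ry, rz], ...], "dp": [[tx, ty, tz], ...], "fingers": [fingers, ...]}. A call has exactly 5 rows; each row shifts and turns the pose as measured when the row begins; what a row does not reach is not made up. A row lasts 1/8 s, in which the tool goes at most 62.5 mm and 10.7 degrees, less where a joint would pass 70% of its speed; a pose out of reach is approached as far as the arm can. A call is refused whole if a number of a shift passes 0.0625 or a number of a turn 0.188, either way. A call with a gripper value outside its range is refused whole. The fingers move at their own pace and stop on an object; the grip force is fixed at half the most. Time passes only in rows, so rows that do not move let the fingers close, or fill a call up. It gives the time, the measured TCP pose, the force and the opening at its end, in the units of the state.
- read_state(): the state, without advancing time (a new reading comes with each control period).
- get_image(name): name is "scene" or "top"; returns a dict with "img" (420x560x3 uint8, red, green, blue), "vfov" (degrees; the focal length in pixels is half the picture's height over the tangent of half this angle, whatever the lens; pixels are square), "cx", "cy" (the principal point, pixels), "k1" (the pictures are not rectified: a ray, as slopes to the right and down, at radius r is drawn at 1 + k1 r^2 times it, then the intrinsics apply), "world_from_camera" (4x4, takes a point from camera to world coordinates). Camera axes: x right, y down, z forward; pixel columns grow to the right and rows downward; lengths in mm; the calibration is good to about 2 mm. A picture is of the moment at which its call begins. There is no depth.
- job_done(): hands the job in, once; it reports no verdict.
Trained networks look in the newest picture that a camera, given by its name, has taken for a name from the list of things; names that differ only in an ending like _2 or _b are one class to them, and where a whole thing is asked for, a point or a joint stands for the part that bears it (a point fixed in the world has none). Each returns a list of dicts, best first, with "score" (0 to 1); they miss things now and then, are a little off and sometimes report something else, mostly with a low value. They report only what shows in the picture. A call takes as long as a camera call. They do not tell look-alikes from the thing itself.
- search_frame(query, camera): "box" ([left, top, width, height] in pixels, round what is visible of it).
- regions_of(query, camera): "region" (420x560 bool, what is visible of it) and "box" ([left, top, width, height] in pixels, round what is visible of it).
The state is a dict: "clock": time; "joints": joint angles; "joint_vel": joint speeds; "joint_efforts": joint torques, N m; "position": TCP position; "ee_rot": TCP orientation; "contact_force": force on the tool from outside, world axes, zero at the start; "wrist_torque": the same for the moment, N m; "gripper_width": finger opening in mm.
Only numpy, scipy, OpenCV 4.12 (cv2) and the standard library are available. Lean on these libraries where they do the work, as an engineer would, in place of code of your own. Each camera call takes 0.05 s, during which the arm holds its last target. There are 200 camera calls.

## Working session

There is one attempt and no reset: what is moved stays moved. The work goes in short steps, Python scripts to look and compute and a tool call to move; the robot and the scene stay as the last step left them, time stands still between calls to the robot, and variables do not carry over. Pictures are saved under pics/ and viewed, about 8 in all and at most 12, crops included, and the job is handed in when it is done.

Besides the shell and the picture viewer there is one more tool, called after "Request:" as name(argument=value, ...) on one line, values as JSON. servo_tool: Moves the arm, as the interface text tells. Its arguments: {"type":"object","properties":{"turn":{"type":"array","items":{"type":"array","items":{"type":"number"}}},"dp":{"type":"array","items":{"type":"array","items":{"type":"number"}}},"fingers":{"type":"array","items":{"type":"number"}}},"required":["turn","dp","fingers"]}

```bash
mkdir -p pics; cat > h.py <<'E'
import numpy as np, cv2
from bench import *
def load(n):
    d=get_image(n); return d
def pix2w(d,u,v,z):
    h=d["img"].shape[0]; f=h/2/np.tan(np.radians(d["vfov"])/2)
    x=(u-d["cx"])/f; y=(v-d["cy"])/f; rd=np.hypot(x,y); r=rd
    for _ in range(20): r=rd/(1+d["k1"]*r*r)
    s=r/rd if rd>0 else 1
    T=np.array(d["world_from_camera"]); w=T[:3,:3]@np.array([x*s,y*s,1]); o=T[:3,3]
    return o+w*(z-o[2])/w[2]
def w2pix(d,p):
    h=d["img"].shape[0]; f=h/2/np.tan(np.radians(d["vfov"])/2)
    T=np.array(d["world_from_camera"]); c=T[:3,:3].T@(np.array(p)-T[:3,3]); x,y=c[:2]/c[2]
    s=1+d["k1"]*(x*x+y*y); return np.array([d["cx"]+f*x*s,d["cy"]+f*y*s])
def save(d,n,box=None,k=1):
    im=d["img"][:,:,::-1]
    if box: l,t,w,hh=box; im=im[t:t+hh,l:l+w]
    cv2.imwrite("pics/"+n+".png",cv2.resize(im,None,fx=k,fy=k,interpolation=cv2.INTER_CUBIC))
E
python3 - <<'E'
from h import *
s=read_state();print(s["clock"],s["position"],s["ee_rot"],s["contact_force"])
a=load("scene");b=load("top")
im=np.hstack([a["img"],b["img"]])[:,:,::-1]
save(a,"scene0");save(b,"top0",None,1.4)
print(b["world_from_camera"],b["vfov"],b["k1"])
for q in ["tape","jar","peg0","carousel","tin","cork_block"]:
  for c in ["top","scene"]:
    print(q,c,[(round(float(r["score"]),2),[int(x) for x in r["box"]]) for r in search_frame(q,c)[:8]])
E
```

```text
0.0 [226.83169549 581.76161671 230.20185642] [ 9.82752665e-01 -1.84921557e-01 -1.53494113e-04  1.09264128e-03] [-0.15336032  0.66717674 -0.72503478]
[[-8.74370371e-02 -9.75411191e-01  2.02306135e-01  2.79861337e+02]
 [-9.96160447e-01  8.47225261e-02 -2.20557716e-02  1.82280744e+01]
 [ 4.37355963e-03 -2.03457861e-01 -9.79073935e-01  1.32536917e+03]
 [ 0.00000000e+00  0.00000000e+00  0.00000000e+00  1.00000000e+00]] 42.0906157480066 -0.16128581288695015
tape top [(0.9, [311, 173, 27, 29])]
tape scene [(0.98, [219, 238, 28, 32])]
jar top [(0.84, [394, 215, 21, 23]), (0.73, [388, 143, 18, 27]), (0.67, [344, 294, 20, 23]), (0.66, [418, 242, 23, 19])]
jar scene [(0.85, [114, 258, 28, 34]), (0.77, [206, 196, 21, 34]), (0.74, [138, 162, 20, 28]), (0.65, [155, 329, 29, 26]), (0.62, [77, 245, 26, 30]), (0.55, [144, 219, 34, 69])]
peg0 top [(0.64, [242, 149, 116, 116])]
peg0 scene [(0.72, [188, 179, 123, 113])]
carousel top [(0.6, [245, 151, 115, 110])]
carousel scene [(0.9, [187, 174, 125, 119])]
tin top [(0.77, [276, 168, 16, 21])]
tin scene [(0.63, [268, 224, 18, 27]), (0.26, [185, 179, 127, 114])]
cork_block top [(0.72, [267, 211, 18, 17])]
cork_block scene [(0.62, [250, 189, 23, 28]), (0.53, [266, 223, 19, 23])]
```

View pics/top0.png

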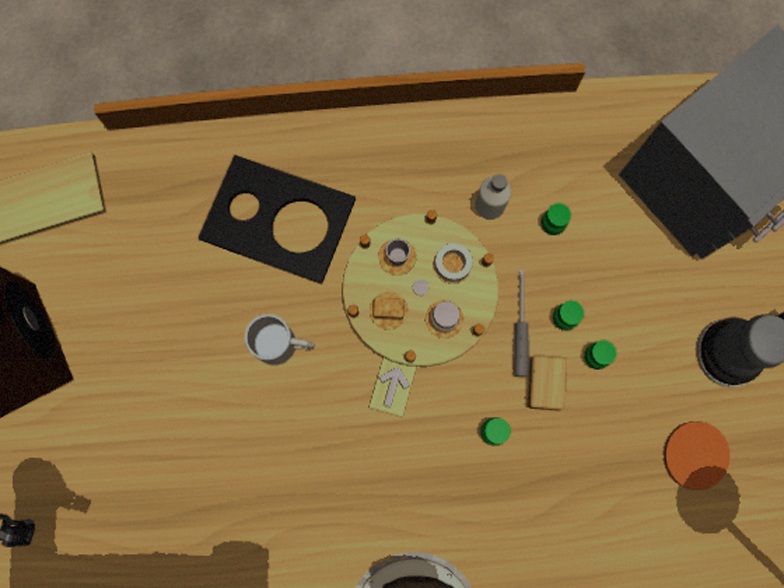

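View pics/scene0.png

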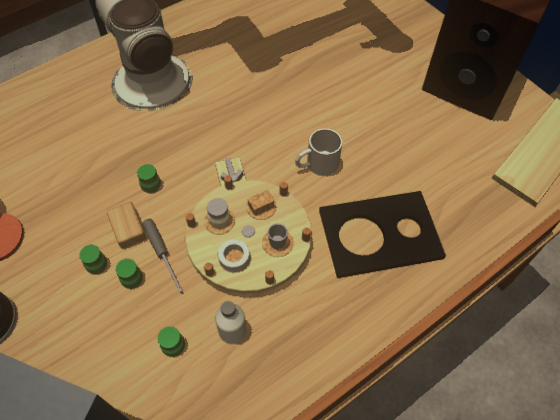

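Top picture (1.4x): the tape ring is at (453,262), the tin at (398,250), the cork block at (389,307), the jar at (445,317), and the pointer at about (393,385). Could be taken for the tape: the tin (398,250), the mug (270,340) and the panel hole (300,226). Only (453,262) is a cream ring on a pad. Next I fit the geometry and check a crop.

```bash
cat >> h.py <<'E'
from scipy.optimize import least_squares
def pegs(d,guess):
    hsv=cv2.cvtColor(d["img"],cv2.COLOR_RGB2HSV)
    m=((hsv[...,0]<14)&(hsv[...,1]>140)&(hsv[...,2]>50)).astype(np.uint8)
    out=[]
    for u,v in guess:
        u,v=int(round(u)),int(round(v)); w=m[v-7:v+8,u-7:u+8]; ys,xs=np.nonzero(w)
        out.append((u-7+xs.mean(),v-7+ys.mean(),len(xs)) if len(xs)>8 else None)
    return out
def fit(d,guess,c=None,z=60):
    P=[]
    for p in pegs(d,guess):
        if p: P.append(pix2w(d,p[0],p[1],z)[:2])
    P=np.array(P)
    f=lambda q:np.concatenate([(P-q[:2]-123*np.array([[np.cos(q[2]+k*np.pi/3),np.sin(q[2]+k*np.pi/3)] for k in ks])).ravel()])
    c0=P.mean(0) if c is None else np.array(c); a=np.arctan2(*(P-c0).T[::-1]); a0=a[0]; ks=np.round((a-a0)/(np.pi/3))
    r=least_squares(f,[*c0,a0]) if c is None else least_squares(lambda t:f([*c,t[0]]),[a0])
    return r.x,np.sqrt((r.fun.reshape(-1,2)**2).sum(1)),P
E
python3 - <<'E'
from h import *
d=load("top"); g=np.array([(431,216),(488,259),(478,330),(410,356),(353,311),(365,240)])/1.4
q,r,P=fit(d,g);print(q,r,pegs(d,g));c=q[:2]
print("peg ang",np.degrees(np.arctan2(*(P-c).T[::-1])),P)
for n,z in [("tape",54),("jar",70),("tin",64),("cork_block",56),("glue",60),("mug",40),("screwdriver",10),("wood_block",17),("panel",8)]:
    for R in regions_of(n,"top")[:1]:
        y,x=np.nonzero(R["region"]);p=pix2w(d,x.mean(),y.mean(),z);b=R["box"]
        cor=[pix2w(d,b[0],b[1],z)[:2].round(),pix2w(d,b[0]+b[2],b[1]+b[3],z)[:2].round()]
        print(n,p.round(),np.hypot(*(p[:2]-c)),np.degrees(np.arctan2(p[1]-c[1],p[0]-c[0])),cor)
tip=pix2w(d,396/1.4,367/1.4,30);tail=pix2w(d,391/1.4,405/1.4,30)
for p in (tip,tail): print(p,np.degrees(np.arctan2(p[1]-c[1],p[0]-c[0])))
save(d,"crop1",(235,140,135,165),4)
E
```

```text
h.py:35: RuntimeWarning: Mean of empty slice.
  c0=P.mean(0) if c is None else np.array(c); a=np.arctan2(*(P-c0).T[::-1]); a0=a[0]; ks=np.round((a-a0)/(np.pi/3))
  ret = ret.dtype.type(ret / rcount)
Traceback (most recent call last):
  File "h.py", line 35, in fit
    c0=P.mean(0) if c is None else np.array(c); a=np.arctan2(*(P-c0).T[::-1]); a0=a[0]; ks=np.round((a-a0)/(np.pi/3))
                                                  ~~~~~~~~~~^^^^^^^^^^^^^^^^^
TypeError: arctan2() takes from 2 to 3 positional arguments but 0 were given
```

```bash
sed -i 's/s\[...,0\]<14/s[...,0]<18/' h.py; cat > m.py <<'E'
from h import *
d=load("top"); g=np.array([(431,216),(488,259),(478,330),(410,356),(353,311),(365,240)])/1.4
hsv=cv2.cvtColor(d["img"],cv2.COLOR_RGB2HSV)
for u,v in g[:3]: print(hsv[int(v)-4:int(v)+5:2,int(u)].tolist())
print("disc",hsv[206,270].tolist())
save(d,"crop1",(235,140,135,165),3.6)
q,r,P=fit(d,g);print(q,r,pegs(d,g));c=q[:2]
print("peg ang",np.degrees(np.arctan2(*(P-c).T[::-1])),P)
for n,z in [("tape",54),("jar",70),("tin",64),("cork_block",56),("glue",60),("mug",40),("screwdriver",10),("wood_block",17),("panel",8)]:
    for R in regions_of(n,"top")[:1]:
        y,x=np.nonzero(R["region"]);p=pix2w(d,x.mean(),y.mean(),z);b=R["box"]
        cor=[pix2w(d,b[0],b[1],z)[:2].round(),pix2w(d,b[0]+b[2],b[1]+b[3],z)[:2].round()]
        print(n,p.round(),np.hypot(*(p[:2]-c)),np.degrees(np.arctan2(p[1]-c[1],p[0]-c[0])),cor)
tip=pix2w(d,396/1.4,367/1.4,30);tail=pix2w(d,391/1.4,405/1.4,30)
for p in (tip,tail): print(p,np.degrees(np.arctan2(p[1]-c[1],p[0]-c[0])))
E
python3 m.py
```

```text
[[15, 186, 147], [15, 183, 156], [16, 190, 150], [15, 214, 74], [14, 204, 50]]
[[15, 187, 149], [15, 185, 156], [16, 197, 153], [14, 180, 116], [14, 179, 54]]
[[18, 149, 140], [16, 191, 155], [16, 193, 153], [15, 197, 140], [13, 180, 61]]
disc [24, 115, 159]h.py:35: RuntimeWarning: Mean of empty slice.
  c0=P.mean(0) if c is None else np.array(c); a=np.arctan2(*(P-c0).T[::-1]); a0=a[0]; ks=np.round((a-a0)/(np.pi/3))
  ret = ret.dtype.type(ret / rcount)
Traceback (most recent call last):
  File "m.py", line 7, in <module>
    q,r,P=fit(d,g);print(q,r,pegs(d,g));c=q[:2]
          ~~~^^^^^
  File "h.py", line 35, in fit
    c0=P.mean(0) if c is None else np.array(c); a=np.arctan2(*(P-c0).T[::-1]); a0=a[0]; ks=np.round((a-a0)/(np.pi/3))
                                                  ~~~~~~~~~~^^^^^^^^^^^^^^^^^
TypeError: arctan2() takes from 2 to 3 positional arguments but 0 were given
```

View pics/crop1.png

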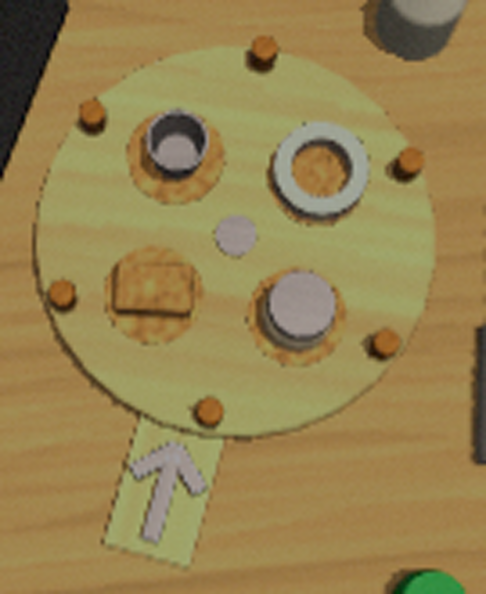

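The crop shows the tape as the cream ring at crop (320,170), with the jar at (300,305), the cork block at (152,290), the tin at (178,145) and the pointer at (170,490).

```bash
sed -i 's/\[...,0\]<14)/[...,0]<18)/; s/>50)).asty/>135)).asty/; s/z=60/z=75/; s/\[...,1\]>140/[...,1]>165/' h.py; sed -i '/hsv/d;/disc/d;/save/d' m.py; python3 m.py
```

```text
[ 5.53657084e+02 -6.14304698e+01 -2.40246297e-01] [0.26626732 0.15614503 0.0522812  0.56509361 0.71280835 0.38320247] [(np.float64(308.23333333333335), np.float64(152.46666666666667), 30), (np.float64(348.96774193548384), np.float64(183.74193548387098), 31), (np.float64(342.24242424242425), np.float64(234.36363636363637), 33), (np.float64(293.3125), np.float64(253.5625), 32), (np.float64(251.5483870967742), np.float64(220.41935483870967), 31), (np.float64(260.1034482758621), np.float64(170.48275862068965), 29)]
peg ang [ -13.83608221  -73.81910494 -133.78734054  166.48856055  105.95076112
   46.41333714] [[ 673.30002412  -90.89749817]
 [ 587.96273462 -179.65842624]
 [ 468.55783322 -150.21040571]
 [ 433.91566059  -32.65781127]
 [ 519.75437184   57.18697151]
 [ 638.45187864   27.65435081]]
tape [ 590. -121.   54.] 69.76625949352777 -59.05286830631177 [array([ 628., -100.]), array([ 546., -155.])]
jar [ 408. -348.   70.] 321.6320441864892 -116.86280699018901 [array([ 436., -324.]), array([ 385., -379.])]
tin [615. -27.  64.] 69.96030747405895 29.097523230597695 [array([644., -15.]), array([590., -47.])]
cork_block [519.  -3.  56.] 68.4709038791629 120.81914834252295 [array([538.,  15.]), array([498., -28.])]
glue [495. -96.  60.] 68.46471801448524 -149.43781689719552 [array([515., -78.]), array([ 463., -119.])]
mug [485. 198.  40.] 268.9192676297933 104.89407455039745 [array([542., 246.]), array([429., 131.])]
screwdriver [ 457. -231.   10.] 194.83162950472862 -119.62484154741554 [array([ 572., -237.]), array([ 386., -236.])]
wood_block [ 372. -264.   17.] 271.6257053268609 -131.8899211979246 [array([ 412., -233.]), array([ 319., -284.])]
panel [712. 188.   8.] 294.87000497398157 57.58695812233556 [array([850., 322.]), array([576.,  51.])]
[421.14917809  -7.79762088  30.        ] 157.96425729530384
[357.70943228   6.30105758  30.        ] 160.93171104069205
```

```bash
python3 - <<'E'
from h import *
c=np.array([553.7,-61.4]); A=lambda p:np.degrees(np.arctan2(p[1]-c[1],p[0]-c[0]))
d=load("top");hsv=cv2.cvtColor(d["img"],cv2.COLOR_RGB2HSV)
m=(hsv[...,1]<75)&(hsv[...,2]>90); m[:255]=0;m[300:]=0;m[:,:258]=0;m[:,300:]=0
y,x=np.nonzero(m);P=np.array([pix2w(d,a,b,30)[:2] for a,b in zip(x,y)])
print(len(P),"arrow mean ang",A(P.mean(0)),P.mean(0)); r=np.hypot(*(P-c).T);print(r.min(),r.max())
o=np.argsort(r); print("shaft far", A(P[o[-30:]].mean(0)),"near",A(P[o[:6]].mean(0)))
v=np.linalg.svd(P-P.mean(0))[2][0];print("dir",np.degrees(np.arctan2(v[1],v[0])))
for u,w in [(103,545),(190,567),(135,420),(222,437)]:
    p=pix2w(d,235+u/3.6,140+w/3.6,28);print(p[:2],A(p))
s=load("scene")
R=regions_of("glue","scene")[:1]
print(pix2w(s,231,340,0), [ (g["score"],g["box"]) for g in R], A(pix2w(s,231,340,0)))
R=regions_of("tape","top")[0]["region"].astype(np.uint8)
(cnt,_)=cv2.findContours(R,cv2.RETR_EXTERNAL,cv2.CHAIN_APPROX_NONE);k=max(cnt,key=len)
(cx,cy),rr=cv2.minEnclosingCircle(k);p=pix2w(d,cx,cy,60);print("tape",p,A(p),np.hypot(*(p[:2]-c)))
for u,w,n in [(176,172,'tinpad'),]: pass
E
```

```text
251 arrow mean ang 158.95719504957182 [ 3.94654446e+02 -2.11763263e-01]
142.55260966650644 210.35348720799678
shaft far 159.118515460171 near 158.407612912965
dir 160.6423772210865
[356.08981568  43.62314428] 152.0108632838446
[336.79459211 -11.98723426] 167.1665801506254
[436.6004106   15.64412527] 146.6576119840905
[420.28301091 -40.81706568] 171.22982444485336
[ 719.68223819 -216.31066266    0.        ] [(0.61, [216.2, 302.6, 30.3, 42.8])] -43.02394190410715
tape [ 587.94626168 -119.09799382   60.        ] -59.309031437366585 67.09593824968954
```

Request:
servo_tool(turn=[[0, 0, -0.04], [0, 0, -0.04], [0, 0, -0.04], [0, 0, -0.04], [0, 0, -0.04]], dp=[[0.03, -0.06, 0], [0.03, -0.06, 0], [0.03, -0.06, 0], [0.03, -0.06, 0], [0.03, -0.06, 0]], fingers=[0, 0, 0, 0, 0])

```text
clock: 2.12
position: [367.0, 300.8, 230.6]
ee_rot: [0.96, -0.282, 0.001, -0.001]
contact_force: [0.8, 0.6, -1.0]
gripper_width: -0.0
```

Request:
servo_tool(turn=[[0, 0, 0], [0, 0, 0], [0, 0, 0], [0, 0, 0], [0, 0, 0]], dp=[[0.016, -0.059, 0], [0.016, -0.059, 0], [0.016, -0.059, 0], [0.016, -0.059, 0], [0.016, -0.059, 0]], fingers=[0, 0, 0, 0, 0])

```text
clock: 2.75
position: [448.4, -0.9, 233.0]
ee_rot: [0.96, -0.28, 0.003, -0.003]
contact_force: [1.3, 1.2, 0.2]
gripper_width: -0.3
```

Request:
servo_tool(turn=[[0, 0, 0.03], [0, 0, 0.03], [0, 0, 0], [0, 0, 0], [0, 0, 0]], dp=[[0.016, -0.059, 0], [0.016, -0.059, 0], [0.016, -0.059, 0], [0, 0, 0], [0, 0, 0]], fingers=[0, 0, 0, 0, 0])

```text
clock: 3.38
position: [497.1, -186.1, 233.7]
ee_rot: [0.967, -0.254, 0.005, -0.003]
contact_force: [0.1, 1.0, -0.0]
gripper_width: -0.1
```

Request:
servo_tool(turn=[[0, 0, 0], [0, 0, 0], [0, 0, 0], [0, 0, 0], [0, 0, 0]], dp=[[-0.004, 0.014, -0.04], [0, 0, -0.05], [0, 0, -0.03], [0, 0, 0], [0, 0, 0]], fingers=[0, 0, 0, 0, 0])

```text
clock: 4.0
position: [494.3, -165.7, 115.0]
ee_rot: [0.969, -0.248, 0.009, -0.004]
contact_force: [0.5, 0.0, 0.2]
gripper_width: -0.3
```

```bash
python3 - <<'E'
from h import *
s=read_state();print(s["position"],s["joints"],s["gripper_width"])
d=load("top");e=load("scene");k=4
a=cv2.resize(d["img"][140:290,240:370],None,fx=3,fy=3);b=cv2.resize(e["img"][150:300,180:320],None,fx=3,fy=3)
cv2.imwrite("pics/c2.png",np.hstack([a,b])[:,:,::-1])
E
```

```text
[ 494.32622281 -165.70153458  114.97175905] [-0.0141728   0.32221002 -0.4139066  -0.00516143 -0.81551382  1.08643053] -0.34927696647621514
```

View pics/c2.png

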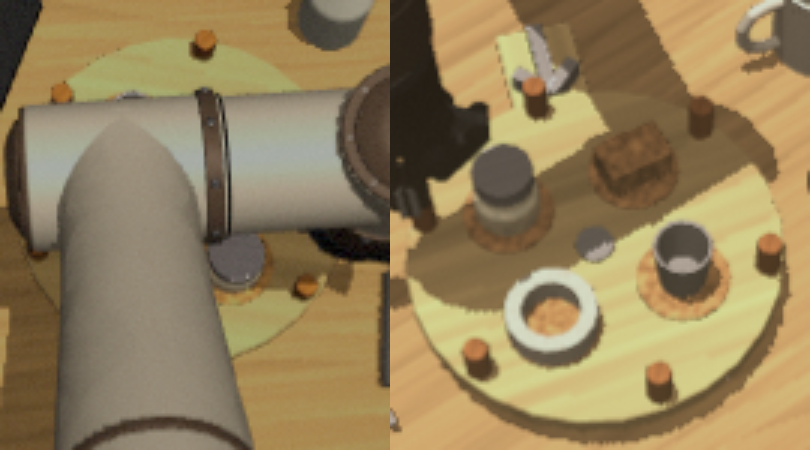

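The gripper is just outside peg (-134°), and nothing has been disturbed. Next I move outward slightly and descend.

Request:
servo_tool(turn=[[0, 0, 0], [0, 0, 0], [0, 0, 0], [0, 0, 0], [0, 0, 0]], dp=[[-0.002, -0.007, 0], [0, 0, -0.02], [0, 0, -0.02], [0, 0, -0.018], [0, 0, 0]], fingers=[0, 0, 0, 0, 0])

```text
clock: 4.72
position: [495.4, -175.3, 61.3]
ee_rot: [0.968, -0.249, 0.015, -0.005]
contact_force: [-0.7, -0.2, 0.9]
gripper_width: -0.1
```

```bash
cat > p.py <<'E'
import sys,json
from h import *
from scipy.spatial.transform import Rotation as R
c=np.array([553.7,-61.4]); steps=json.loads(sys.argv[1]); rt=float(sys.argv[2]); zt=float(sys.argv[3])
s=read_state(); p=np.array(s["position"]); v=p[:2]-c; a=np.arctan2(v[1],v[0]); r=np.hypot(*v)
q=R.from_quat(s["ee_rot"]); X=q.as_matrix()[:,0]; yaw=np.arctan2(X[1],X[0]); Z=q.as_matrix()[:,2]
print("ang",np.degrees(a).round(2),"r",r.round(1),"z",p[2].round(1),"yaw-off",np.degrees((yaw-a-np.pi/2+np.pi)%(2*np.pi)-np.pi).round(1),"tilt",Z.round(3)[:2],"F",np.round(s["contact_force"],1))
n=len(steps); al=a+np.radians(np.cumsum(steps)); rr=r+(rt-r)*np.minimum(1,np.arange(1,n+1)/3); zz=p[2]+(zt-p[2])*np.minimum(1,np.arange(1,n+1)/3)
off=(yaw-a-np.pi/2+np.pi)%(2*np.pi)-np.pi
P=np.c_[c+rr[:,None]*np.c_[np.cos(al),np.sin(al)],zz]; D=np.diff(np.vstack([p,P]),axis=0)/1000
print("dp",D.round(4).tolist()); 
print("turn",[[round(float(-Z[1]/n),3),round(float(Z[0]/n),3),round(float(np.radians(t)-off/n),3)] for t in steps])
E
python3 p.py '[-3,-3,-3,-3,-3]' 127 55
```

```text
ang -117.09 r 128.0 z 61.3 yaw-off -1.8 tilt [0.032 0.002] F [-0.7 -0.2  0.9]
dp [[-0.0057, 0.0035, -0.0021], [-0.0055, 0.0038, -0.0021], [-0.0053, 0.004, -0.0021], [-0.0053, 0.0041, 0.0], [-0.005, 0.0043, 0.0]]
turn [[-0.0, 0.006, -0.046], [-0.0, 0.006, -0.046], [-0.0, 0.006, -0.046], [-0.0, 0.006, -0.046], [-0.0, 0.006, -0.046]]
```

Request:
servo_tool(turn=[[0, 0.006, -0.046], [0, 0.006, -0.046], [0, 0.006, -0.046], [0, 0.006, -0.046], [0, 0.006, -0.046]], dp=[[-0.0057, 0.0035, -0.002], [-0.0055, 0.0038, -0.002], [-0.0053, 0.004, -0.002], [-0.0053, 0.0041, 0], [-0.005, 0.0043, 0]], fingers=[0, 0, 0, 0, 0])

```text
clock: 5.35
position: [473.9, -157.9, 62.3]
ee_rot: [0.932, -0.362, 0.008, -0.0]
contact_force: [0.9, -0.9, -1.0]
gripper_width: -0.2
```

```bash
python3 p.py '[-4,-4,-4,-4,-4]' 127 55
```

```text
ang -129.61 r 125.2 z 62.3 yaw-off -2.8 tilt [ 0.016 -0.005] F [ 0.9 -0.9 -1. ]
dp [[-0.0069, 0.0054, -0.0024], [-0.0066, 0.0059, -0.0024], [-0.0062, 0.0064, -0.0024], [-0.0053, 0.0071, 0.0], [-0.0047, 0.0075, 0.0]]
turn [[0.001, 0.003, -0.06], [0.001, 0.003, -0.06], [0.001, 0.003, -0.06], [0.001, 0.003, -0.06], [0.001, 0.003, -0.06]]
```

Request:
servo_tool(turn=[[0, 0.003, -0.06], [0, 0.003, -0.06], [0, 0.003, -0.06], [0, 0.003, -0.06], [0, 0.003, -0.06]], dp=[[-0.0072, 0.005, -0.003], [-0.007, 0.0055, -0.003], [-0.0065, 0.006, -0.003], [-0.006, 0.007, -0.002], [-0.0055, 0.0073, -0.002]], fingers=[0, 0, 0, 0, 0])

```text
clock: 5.98
position: [450.1, -129.0, 58.5]
ee_rot: [0.865, -0.501, 0.013, 0.001]
contact_force: [0.1, -2.0, 0.6]
gripper_width: -0.0
```

```bash
python3 p.py '[-5,-5,-5,-5,-5]' 127 55; python3 - <<'E'
from h import *
d=load("top");e=load("scene")
a=cv2.resize(d["img"][140:290,240:370],None,fx=3,fy=3);b=cv2.resize(e["img"][150:300,180:320],None,fx=3,fy=3)
cv2.imwrite("pics/c3.png",np.hstack([a,b])[:,:,::-1])
E
```

```text
ang -146.87 r 123.7 z 58.5 yaw-off -3.3 tilt [ 0.021 -0.014] F [ 0.1 -2.   0.6]
dp [[-0.0065, 0.0088, -0.0012], [-0.0057, 0.0094, -0.0012], [-0.0049, 0.0099, -0.0012], [-0.003, 0.0107, 0.0], [-0.002, 0.0109, 0.0]]
turn [[0.003, 0.004, -0.076], [0.003, 0.004, -0.076], [0.003, 0.004, -0.076], [0.003, 0.004, -0.076], [0.003, 0.004, -0.076]]
```

View pics/c3.png

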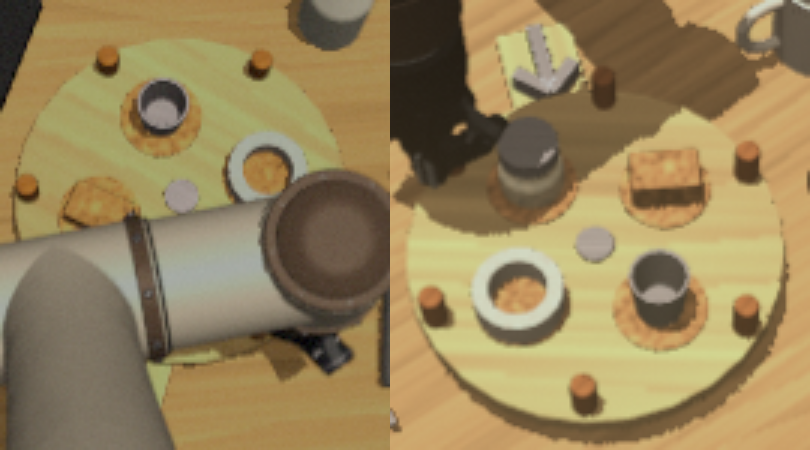

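The disc turns clockwise, with the tape moving towards the right-hand side and everything still standing. I continue the stroke.

Request:
servo_tool(turn=[[0.003, 0.004, -0.08], [0.003, 0.004, -0.08], [0.003, 0.004, -0.08], [0.003, 0.004, -0.08], [0.003, 0.004, -0.08]], dp=[[-0.0075, 0.0085, -0.002], [-0.0068, 0.0092, -0.002], [-0.006, 0.0096, -0.002], [-0.005, 0.0105, -0.001], [-0.004, 0.0108, -0.001]], fingers=[0, 0, 0, 0, 0])

```text
clock: 6.7
position: [429.0, -80.5, 56.2]
ee_rot: [0.747, -0.664, 0.008, -0.004]
contact_force: [1.3, -2.0, -0.6]
gripper_width: -0.1
```

```bash
python3 p.py '[-5,-5,-5,-5,-5]' 130 55
```

```text
ang -171.28 r 126.2 z 56.2 yaw-off -2.0 tilt [ 0.016 -0.005] F [ 1.3 -2.  -0.6]
dp [[-0.0025, 0.0109, -0.0004], [-0.0015, 0.0111, -0.0004], [-0.0005, 0.0113, -0.0004], [0.0017, 0.0112, 0.0], [0.0027, 0.011, 0.0]]
turn [[0.001, 0.003, -0.08], [0.001, 0.003, -0.08], [0.001, 0.003, -0.08], [0.001, 0.003, -0.08], [0.001, 0.003, -0.08]]
```

Request:
servo_tool(turn=[[0.001, 0.003, -0.083], [0.001, 0.003, -0.083], [0.001, 0.003, -0.083], [0.001, 0.003, -0.083], [0.001, 0.003, -0.083]], dp=[[-0.0025, 0.011, -0.001], [-0.0015, 0.0112, -0.001], [-0.0005, 0.0113, -0.001], [0.0012, 0.0112, -0.001], [0.0022, 0.011, -0.001]], fingers=[0, 0, 0, 0, 0])

```text
clock: 7.32
position: [433.3, -24.5, 56.0]
ee_rot: [-0.591, 0.806, -0.005, 0.003]
contact_force: [0.0, -1.1, 1.1]
gripper_width: -0.1
```

```bash
python3 p.py '[-5,-5,-5,-5,-5]' 129 54
```

```text
ang 162.97 r 126.0 z 56.0 yaw-off -0.5 tilt [ 0.01  -0.004] F [ 0.  -1.1  1.1]
dp [[0.0027, 0.0107, -0.0007], [0.0037, 0.0105, -0.0007], [0.0046, 0.0103, -0.0007], [0.0064, 0.0093, 0.0], [0.0072, 0.0087, 0.0]]
turn [[0.001, 0.002, -0.086], [0.001, 0.002, -0.086], [0.001, 0.002, -0.086], [0.001, 0.002, -0.086], [0.001, 0.002, -0.086]]
```

Request:
servo_tool(turn=[[0.001, 0.002, -0.087], [0.001, 0.002, -0.087], [0.001, 0.002, -0.087], [0.001, 0.002, -0.087], [0.001, 0.002, -0.087]], dp=[[0.0027, 0.0107, -0.001], [0.0037, 0.0105, -0.001], [0.0046, 0.0103, -0.001], [0.006, 0.0095, -0.001], [0.0068, 0.009, -0.001]], fingers=[0, 0, 0, 0, 0])

```text
clock: 7.95
position: [460.8, 25.3, 55.4]
ee_rot: [-0.4, 0.917, -0.002, 0.001]
contact_force: [-0.9, -2.1, 1.1]
gripper_width: -0.0
```

```bash
python3 p.py '[-5,-5,-5,-5,-5]' 129 54;python3 - <<'E'
from h import *
d=load("top");e=load("scene")
a=cv2.resize(d["img"][140:290,240:370],None,fx=3,fy=3);b=cv2.resize(e["img"][150:300,180:320],None,fx=3,fy=3)
cv2.imwrite("pics/c4.png",np.hstack([a,b])[:,:,::-1])
E
```

```text
ang 136.99 r 127.0 z 55.4 yaw-off 0.1 tilt [ 0.004 -0.002] F [-0.9 -2.1  1.1]
dp [[0.0075, 0.0083, -0.0005], [0.0082, 0.0076, -0.0005], [0.0089, 0.0069, -0.0005], [0.0098, 0.0055, 0.0], [0.0102, 0.0047, 0.0]]
turn [[0.0, 0.001, -0.088], [0.0, 0.001, -0.088], [0.0, 0.001, -0.088], [0.0, 0.001, -0.088], [0.0, 0.001, -0.088]]
```

View pics/c4.png

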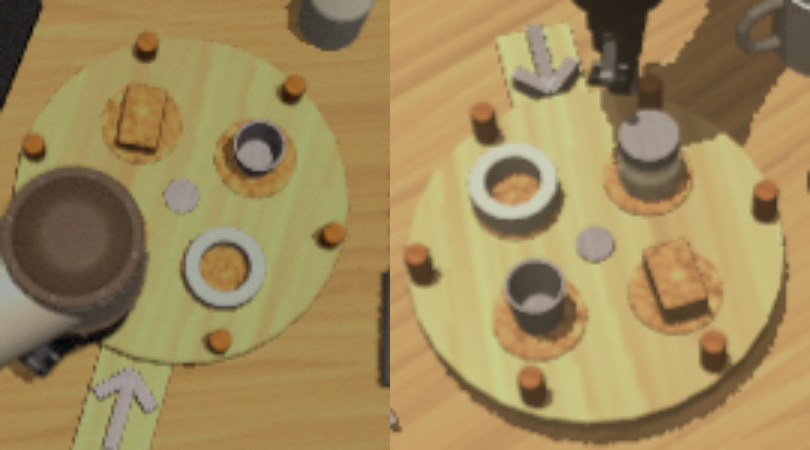

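The tape is at crop-left (225,268), about 40° short of the pointer, and all the items are standing. I push further.

Request:
servo_tool(turn=[[0, 0.001, -0.088], [0, 0.001, -0.088], [0, 0.001, -0.088], [0, 0.001, -0.088], [0, 0.001, -0.088]], dp=[[0.0075, 0.0083, -0.001], [0.0082, 0.0076, -0.001], [0.0089, 0.0069, -0.001], [0.0096, 0.0057, -0.001], [0.0101, 0.0048, -0.001]], fingers=[0, 0, 0, 0, 0])

```text
clock: 8.68
position: [503.7, 56.2, 51.9]
ee_rot: [-0.189, 0.982, -0.001, -0.003]
contact_force: [-1.1, -0.5, 0.9]
gripper_width: -0.0
```

```bash
python3 p.py '[-3,-3,-2,-1,0]' 128 54; cat > t.py <<'E'
from h import *
c=np.array([553.7,-61.4]); A=lambda p:np.degrees(np.arctan2(p[1]-c[1],p[0]-c[0]))
d=load("top")
# nominal peg phase search: best-supported phase from the colour mask
hsv=cv2.cvtColor(d["img"],cv2.COLOR_RGB2HSV)
m=((hsv[...,0]<18)&(hsv[...,1]>165)&(hsv[...,2]>135)).astype(np.float32); m=cv2.GaussianBlur(m,(0,0),2)
best=max(np.arange(0,60,.5),key=lambda t:sum(cv2.getRectSubPix(m,(1,1),tuple(map(float,w2pix(d,[*(c+123*np.array([np.cos(b),np.sin(b)])),75]))))[0,0] for b in np.radians(t+60*np.arange(6))))
ok=[]
for k in range(6):
    b=np.radians(best+60*k); g=w2pix(d,[*(c+123*np.array([np.cos(b),np.sin(b)])),75]); p=pegs(d,[g])[0]
    if p and p[2]>24: w=pix2w(d,p[0],p[1],75); ok.append(((A(w)-0)%60,round(float(np.hypot(*(w[:2]-c))),1),p[2]))
print("peg phase mod60",[(round(float(a),2),r,n) for a,r,n in ok],"want 24.8; remaining = phase-24.8 (cw)")
for R in regions_of("tape","top")[:1]:
    k=max(cv2.findContours(R["region"].astype(np.uint8),0,1)[0],key=len);(x,y),r=cv2.minEnclosingCircle(k);p=pix2w(d,x,y,60);print("tape",p.round(1),A(p),np.hypot(*(p[:2]-c)),"want 159.2")
E
python3 t.py
```

```text
ang 113.04 r 127.8 z 51.9 yaw-off -1.2 tilt [-0.006 -0.004] F [-1.1 -0.5  0.9]
dp [[0.0062, 0.0025, 0.0007], [0.0063, 0.0022, 0.0007], [0.0043, 0.0013, 0.0007], [0.0022, 0.0006, 0.0], [0.0, 0.0, 0.0]]
turn [[0.001, -0.001, -0.048], [0.001, -0.001, -0.048], [0.001, -0.001, -0.031], [0.001, -0.001, -0.013], [0.001, -0.001, 0.004]]
peg phase mod60 [(44.63, 123.1, 32), (44.01, 123.4, 34), (44.04, 122.6, 30), (43.98, 122.8, 33), (44.17, 123.0, 33)] want 24.8; remaining = phase-24.8 (cw)
tape [483.6 -59.7  60. ] 178.64605814588262 70.1120391191007 want 159.2
```

Request:
servo_tool(turn=[[0, 0, -0.06], [0, 0, -0.06], [0, 0, -0.055], [0, 0, -0.045], [0, 0, -0.03]], dp=[[0.008, 0.0032, 0.001], [0.0083, 0.0027, 0.001], [0.0065, 0.0016, 0], [0.0045, 0.0008, 0], [0.0022, 0.0002, 0]], fingers=[0, 0, 0, 0, 0])

```text
clock: 9.4
position: [529.3, 62.5, 53.5]
ee_rot: [-0.069, 0.998, -0.0, -0.007]
contact_force: [-1.5, 0.4, 0.3]
gripper_width: 0.3
```

```bash
python3 p.py '[-2,-2,-1,-0.5,0]' 127 53; python3 t.py
```

```text
ang 101.14 r 126.3 z 53.5 yaw-off -3.2 tilt [-0.013 -0.002] F [-1.5  0.4  0.3]
dp [[0.0043, 0.001, -0.0002], [0.0043, 0.0009, -0.0002], [0.0022, 0.0005, -0.0002], [0.0011, 0.0001, 0.0], [0.0, 0.0, 0.0]]
turn [[0.0, -0.003, -0.024], [0.0, -0.003, -0.024], [0.0, -0.003, -0.006], [0.0, -0.003, 0.003], [0.0, -0.003, 0.011]]
peg phase mod60 [(32.07, 123.3, 30), (31.78, 122.9, 33), (31.79, 123.0, 31), (31.81, 122.9, 30), (32.11, 123.1, 30)] want 24.8; remaining = phase-24.8 (cw)
tape [484.7 -44.4  60. ] 166.14123296972588 71.06435240859068 want 159.2
```

Request:
servo_tool(turn=[[0, -0.002, -0.02], [0, -0.002, -0.02], [0, -0.002, -0.01], [0, -0.002, 0], [0, -0.002, 0]], dp=[[0.0045, 0.0011, 0], [0.0045, 0.001, 0], [0.003, 0.0004, 0], [0.0015, 0.0001, 0], [0.001, 0, 0]], fingers=[0, 0, 0, 0, 0])

```text
clock: 10.12
position: [543.8, 64.2, 53.4]
ee_rot: [-0.043, 0.999, -0.001, -0.002]
contact_force: [-0.6, -0.5, -0.4]
gripper_width: 0.3
```

```bash
python3 p.py '[-1,-1,-0.5,0,0]' 127 53; python3 t.py; python3 - <<'E'
from h import *
# pointer again, from scene, now unshadowed? and from top
c=np.array([553.7,-61.4])
for n in ("top","scene"):
    d=load(n); g=[w2pix(d,[*(c+r*np.array([np.cos(t),np.sin(t)])),30]) for t in np.radians([159.2]) for r in (140,215)]
    im=d["img"].copy(); 
    a,b=[tuple(int(round(q*16)) for q in p) for p in g]; o=w2pix(d,[*c,40])
    x0,y0=[int(v) for v in o-75]; k=4
    big=cv2.resize(im[y0:y0+150,x0:x0+150],None,fx=k,fy=k,interpolation=cv2.INTER_CUBIC)
    f=lambda p:tuple(int((v-w+.5)*k) for v,w in zip(p,(x0,y0)))
    cv2.line(big,f(o),f(g[1]),(255,0,0),1)
    big=big[:600,:400] if n=="scene" else big[:, :400]; globals()[n]=cv2.resize(big,(400,600))
cv2.imwrite("pics/c5.png",np.hstack([top,scene])[:,:,::-1])
E
```

```text
ang 94.49 r 126.0 z 53.4 yaw-off 0.5 tilt [-0.004 -0.003] F [-0.6 -0.5 -0.4]
dp [[0.0022, 0.0005, -0.0001], [0.0022, 0.0005, -0.0001], [0.0011, 0.0004, -0.0001], [0.0, 0.0, 0.0], [0.0, 0.0, 0.0]]
turn [[0.001, -0.001, -0.019], [0.001, -0.001, -0.019], [0.001, -0.001, -0.01], [0.001, -0.001, -0.002], [0.001, -0.001, -0.002]]
peg phase mod60 [(25.19, 122.9, 31), (25.21, 123.9, 33), (25.12, 122.7, 34), (25.3, 123.1, 29), (25.42, 122.8, 32)] want 24.8; remaining = phase-24.8 (cw)
tape [487.8 -37.3  60. ] 159.94850529839476 70.17102351691602 want 159.2
```

View pics/c5.png

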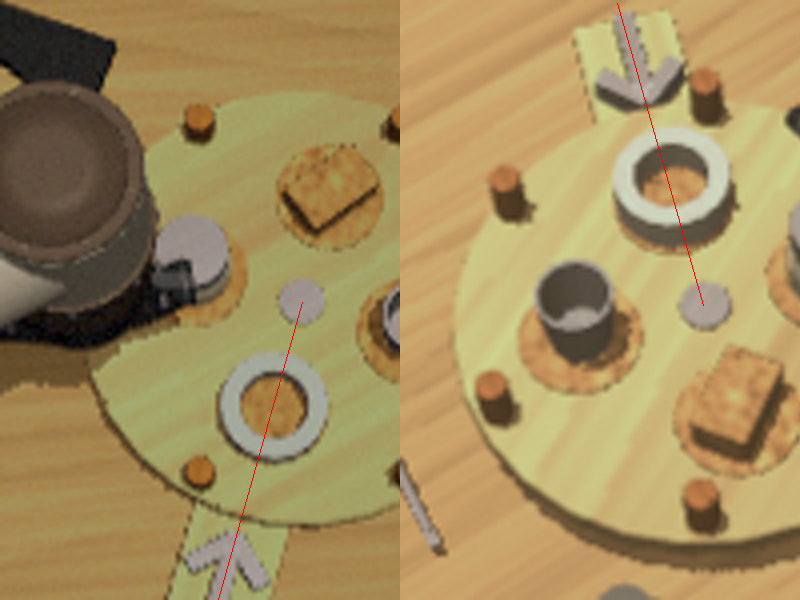

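Alignment is within about 0.5°. In both views the line from centre to pointer passes through the tape's middle. Now I back away (-x, then +y, then up).

Request:
servo_tool(turn=[[0, 0, 0], [0, 0, 0], [0, 0, 0], [0, 0, 0], [0, 0, 0]], dp=[[-0.008, 0.002, 0], [-0.008, 0.006, 0], [0, 0.015, 0], [0, 0.015, 0.01], [0, 0.01, 0.03]], fingers=[0, 0, 0, 0, 0])

```text
clock: 10.95
position: [526.7, 116.0, 93.8]
ee_rot: [-0.044, 0.999, -0.001, -0.002]
contact_force: [-0.1, -0.7, 0.2]
gripper_width: 0.0
```

Request:
servo_tool(turn=[[0, 0, 0], [0, 0, 0], [0, 0, 0], [0, 0, 0], [0, 0, 0]], dp=[[0, 0.01, 0.05], [0, 0.03, 0.05], [0, 0.05, 0.03], [0, 0.05, 0], [0, 0.04, 0]], fingers=[0, 0, 0, 0, 0])

```text
clock: 11.58
position: [527.2, 306.1, 237.3]
ee_rot: [-0.044, 0.999, 0.003, 0.004]
contact_force: [0.5, 0.6, 0.1]
gripper_width: 0.1
```

```bash
python3 t.py; python3 - <<'E'
from h import *
print(read_state()["position"],read_state()["contact_force"])
d=load("top");e=load("scene")
a=d["img"][100:310,140:400];b=e["img"][140:350,80:340]
cv2.imwrite("pics/c6.png",cv2.resize(np.hstack([a,b])[:,:,::-1],None,fx=1.5,fy=1.5,interpolation=cv2.INTER_CUBIC))
c=np.array([553.7,-61.4]); A=lambda p:np.degrees(np.arctan2(p[1]-c[1],p[0]-c[0]))
hsv=cv2.cvtColor(d["img"],cv2.COLOR_RGB2HSV)
m=(hsv[...,1]<75)&(hsv[...,2]>90); m[:255]=0;m[300:]=0;m[:,:258]=0;m[:,300:]=0
y,x=np.nonzero(m);print("arrow",A(np.mean([pix2w(d,a,b,30) for a,b in zip(x,y)],0)))
E
```

```text
peg phase mod60 [(25.36, 123.1, 32), (25.54, 122.9, 31), (25.04, 123.6, 35), (24.86, 123.1, 34), (25.1, 122.9, 33), (25.23, 122.9, 32)] want 24.8; remaining = phase-24.8 (cw)
tape [487.4 -38.2  60. ] 160.71820076262892 70.20824569474507 want 159.2
[527.39072916 307.90687197 236.61332386] [-0.32351893 -0.15014612  0.00388958]
arrow 158.9719855971579
```

View pics/c6.png

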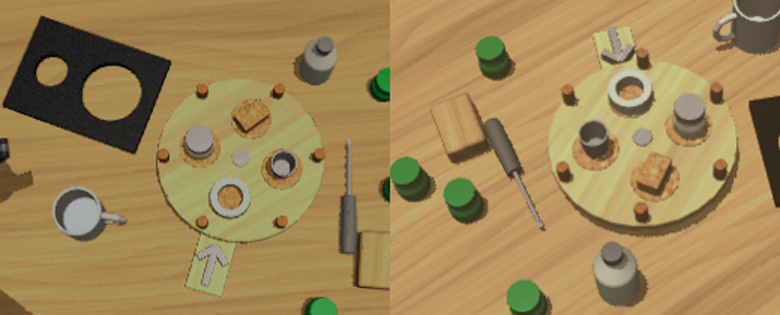

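The tape stands at the front opposite the pointer, the carousel is free, and the items and bystanders are undisturbed. I hand in.

```bash
python3 -c "
from bench import *
print(job_done())"
```

```text
the job is handed in; nothing more can be done
None
```

I turned the carousel about 141° clockwise by pushing one rim peg with the shut fingertips in a single slow stroke. I then drew the hand back clear of everything and handed the job in at about 12 s of the 61 s allowed.

- **Alignment:** The six pegs' final angle puts the tape about 0.4° short of the pointer direction (about 159.2°).
- **Disagreement:** The direct tape measurements read 0.7–1.5° short, the larger one in the last check. I put that down to pixel noise and did not nudge it further.
- **At rest:** After I backed off, the pegs showed no movement beyond the noise.
- **Other things:** The last pictures show all four items on their pads and the bystanders in view where they were. The tool force stayed at about 2 N in the readings after each move.

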